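# Raise the blue calibration gas cylinder in the analyser's dock

### The arm

A 6-joint arm with a two-finger parallel gripper is mounted at the origin on the work surface. World frame = base frame: x ahead of the robot, y to its left, z up, the work surface at z = 0. Lengths are in mm, angles in rad, forces in N, time in s.
With the tool pointing down it reaches from about 300 to 950 mm from the base axis. Payload 3.1 kg.
Tool frame: the origin (TCP) lies between the finger pads; the fingertips stand 25 mm ahead of it and the grasp point (between the pads) lies 6 mm ahead of it; z points along the fingers, y is the direction in which the jaws open and shut (so a half turn about z gives the same grasp; the last joint's range is limited). The gripper opens to 85 mm and grips with 20 to 120 N. Pads are 22 mm wide; open, the fingers measure 114 mm over their backs; the gripper's body (76 mm by 85 mm) begins 54 mm behind the grasp point. The pads swing forward as they close: fully open they stand 13 mm farther back than shut.
Start: joints at [1.231, 0.308, 1.634, -0, 1.2, -0.07], TCP at [166.613, 602.389, 256.272] pointing down, gripper open.
Joint ranges: [-3.06, 3.06], [-0.79, 1.96], [0.05, 2.63], [-1.19, 4.34], [0.05, 2.64], [-2.94, 2.94]. Speed limits (rad/s): [2.79, 2.79, 3.14, 3.14, 3.14, 3.14].

### API

Orientations are given as a unit quaternion [x, y, z, w].
In Python, from rig import telemetry, camera, calibration, bot gives the robot as it stands.
- The arm moves only by the tool play_rows, never from a script. Its argument "steps" is a list of rows, each a list of 2 entries, a list of its own where there are three numbers: the shift along the tool's x, y, z in m, then the turn about the tool's z in degrees. A call has 1 to 5 rows; each row shifts and turns the commanded pose from where the row before left it, along the tool's axes as they then stand; what a row does not reach is not made up. A row lasts 1/12 s, in which the tool goes at most 41.7 mm and 7.16 degrees, less where a joint would pass 70% of its speed; a pose out of reach is approached as far as the arm can. A call with a gripper value outside its range is refused whole. "jaw" is the closure, from -1 (fully open) to 1 (shut), so that 0 is half open, set as the call begins (left out, the last holds). The fingers move at their own pace and stop on an object; "newtons" is the grip in N (left out, the last holds). Time passes only in rows, so rows that do not move let the fingers close. It gives the time, the measured TCP pose, the force and the opening at its end, in the units of the state.
- telemetry.sense(): the state, without advancing time (a new reading comes with each control period).
- camera(name): name is "scene" or "top" or "wrist"; returns the picture (384x512x3 uint8, blue, green, red); there is no depth.
- calibration(name): a dict with "fx", "fy", "cx", "cy" (pixels), "xyz" and "rotation" of the camera in the world. Camera axes: x right, y up, looking along -z (the intrinsics and any distortion apply to the point x, -y, -z); pixel columns grow to the right and rows downward; lengths in mm; the calibration is good to about 2 mm. The wrist camera is an equidistant fisheye: a pixel r from the principal point sees the ray r / f radians off the axis. A picture is of the moment at which its call begins: read the wrist's pose just before it. calibration takes no time and is no camera call; for the wrist camera it gives the pose at the moment of the call.
- bot.job_done(): hands the job in, once; it reports no verdict.
The state is a dict: "time_s": time; "joints": joint angles; "qvel": joint speeds; "tau": joint torques, N m; "tool_pos": TCP position; "tool_rot": TCP orientation; "wrist_force": force on the tool from outside, world axes, zero at the start; "ft_torque": the same for the moment, N m; "gripper_width": finger opening in mm.
Only numpy, scipy, OpenCV 4.12 (cv2) and the standard library are available. Lean on these libraries where they do the work, as an engineer would, in place of code of your own. Each camera call takes 0.05 s, during which the arm holds its last target.

### The job

Two small calibration gas cylinders lie in the dock on the lab bench, their feet towards the stop wall. Stand the blue one up for the analyser: keep its foot butted against the stop wall while you lift its valve end, until it stands upright on the white ring in its own lane, close against the wall, and let go of it. Leave the yellow cylinder lying where it is.

Things in the scene. Friction and masses are not known exactly. Their poses are not given: they have to be found in the camera images.
- dock: Fixed grey dock plate 225 x 210 x 6 mm; origin at the centre of its underside, on the bench, z up. Two lanes run along its x at y = +60 and -60 mm. White rings 56 mm across mark where cylinders stand: centres x = -67 mm. Black rails (x -30 to 30 mm, 9 mm high, 41 mm clear between) stop a lying cylinder rolling. Place and yaw vary.
- stop (a point): Middle of the foot of the dock's aluminium stop wall: on its inner face (looking along the dock's +x), at the plate's top surface, 6 mm above the bench, at dock x = -95 mm, y = 0; axes as the dock's. The wall is 60 mm high above the plate, 10 mm thick and spans the plate's whole width.
- blue_cylinder: Gas cylinder, 195 mm long, 0.3 to 0.65 kg: aluminium barrel 50 mm across, blue band and shoulder, brass neck 20 mm across from 145 to 195 mm (grip at 172; turns in a light grip of 20 N). Origin: centre of the flat foot; z runs along the axis to the neck. Lies in either lane, axis 31 mm above the bench, neck along dock +x, foot 8 to 28 mm short of the wall.
- yellow_cylinder: The same kind of cylinder with a yellow band and shoulder, loose, lying in the other lane. Origin and axes as for the blue one. To be left lying there.

How it is judged (in metres and radians):
On the way:
1. the blue cylinder is half raised (leaning 30 to 65 degrees from upright) with its foot down at the stop wall (angle between blue_cylinder's own z axis and vertical between 0.52 and 1.13 rad and x of blue_cylinder in the frame of dock below -0.055 m and z of blue_cylinder in the frame of dock below 0.045 m), for 0.1 s.
At the end, for the whole second after the job is handed in: The blue cylinder stands at rest on the dock plate, upright within 10 degrees, its foot within 18 mm of the stop wall and within 18 mm of its own lane's middle, let go of; the yellow cylinder still lies within 20 mm of where it was (angle between blue_cylinder's own z axis and vertical below 0.175 rad and x of blue_cylinder in the frame of dock between -0.085 and -0.052 m and z of blue_cylinder in the frame of dock below 0.014 m and ((y of blue_cylinder in the frame of dock between 0.042 and 0.078 m and y of yellow_cylinder in the frame of dock below 0 m) or (y of blue_cylinder in the frame of dock between -0.078 and -0.042 m and y of yellow_cylinder in the frame of dock above 0 m)) and linear speed of blue_cylinder below 0.03 m/s and distance of yellow_cylinder from where it was at the start of the episode below 0.02 m and angle between yellow_cylinder's own z axis and vertical above 1.4 rad); the robot touches nothing.
It fails at once if the yellow cylinder is moved more than 25 mm (distance of yellow_cylinder from where it was at the start of the episode above 0.025 m).
It also fails if it takes over 42 s, if anything falls off the work surface, if the arm or the gripper's body presses on something with over 40 N, if the wrist force passes 120 N, or if a joint passes its speed limit or range.

## Working session

There is one attempt and no reset: what is moved stays moved. The work goes in short steps, Python scripts to look and compute and a tool call to move; the robot and the scene stay as the last step left them, time stands still between calls to the robot, and variables do not carry over. Pictures are saved under pics/ and viewed, and the job is handed in when it is done.

Besides the shell and the picture viewer there is one more tool, called after "Emit:" as name(argument=value, ...) on one line, values as JSON. play_rows: Moves the arm, as the interface text tells. Its arguments: {"type":"object","properties":{"steps":{"type":"array"},"jaw":{"type":"number"},"newtons":{"type":"number"}},"required":["steps"]}

```bash
ls; mkdir -p pics
python3 - <<'E'
from rig import telemetry, camera, calibration, bot
import cv2
print(telemetry.sense())
for n in ("scene","top","wrist"):
    c=calibration(n); print(n,c)
    cv2.imwrite(f"pics/{n}0.png",camera(n))
E
```

```text
pics
{'time_s': 0.0, 'joints': array([ 1.23129669e+00,  3.08997836e-01,  1.63516362e+00, -1.58901966e-05,
        1.19971158e+00, -6.97140036e-02]), 'qvel': array([-0.00057658, -0.00034806,  0.00154202, -0.00281759, -0.0006321 ,
        0.00062956]), 'tau': array([-1.66312435e-03, -4.15247977e+01, -2.76669270e+01, -2.16450467e-04,
        1.00908772e-02,  2.24291796e-06]), 'tool_pos': array([166.36490188, 601.66809948, 255.06240328]), 'tool_rot': array([ 1.34481150e-01,  9.90915496e-01, -1.11791148e-03, -2.24419873e-04]), 'wrist_force': array([0.83152696, 0.49487169, 0.20337296]), 'ft_torque': array([-0.03184407, -0.00218165, -0.03336952]), 'gripper_width': 85.64803957093812}
scene {'fx': 398.3657294516375, 'fy': 398.3657294516375, 'cx': 259.79845220926325, 'cy': 189.5568939899927, 'xyz': array([1001.75264095,   83.98822445,  487.87607405]), 'rotation': array([0.26938194, 0.31195504, 0.67762041, 0.60905501])}
top {'fx': 433.4434947102046, 'fy': 433.4434947102046, 'cx': 250.811522153718, 'cy': 194.89939841737973, 'xyz': array([386.1738245 ,  27.22825891, 682.86730167]), 'rotation': array([ 0.08757961, -0.07671824, -0.66929039,  0.73382185])}
wrist {'fx': 297.3186396354542, 'fy': 297.3186396354542, 'cx': 258.7051519454319, 'cy': 190.75512758608974, 'xyz': array([ 86.50621244, 623.79072146, 372.62196862]), 'rotation': array([-0.13103759, -0.09828636,  0.59760944,  0.78487699])}
```

View pics/scene0.png

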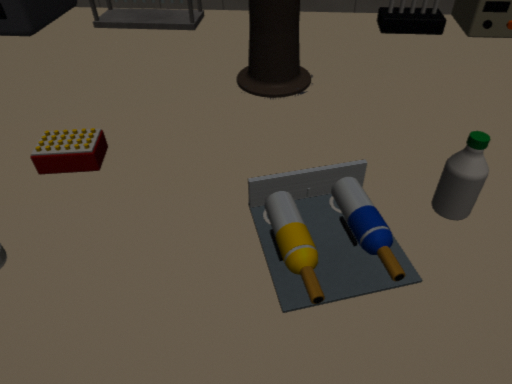

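View pics/top0.png

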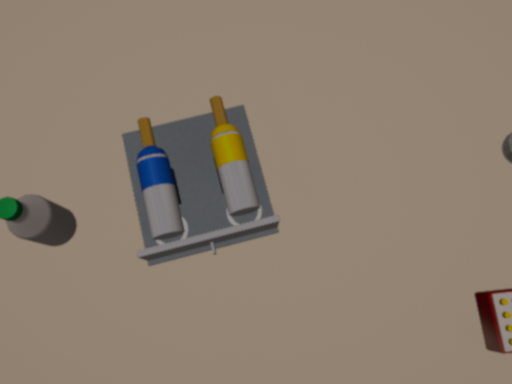

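View pics/wrist0.png

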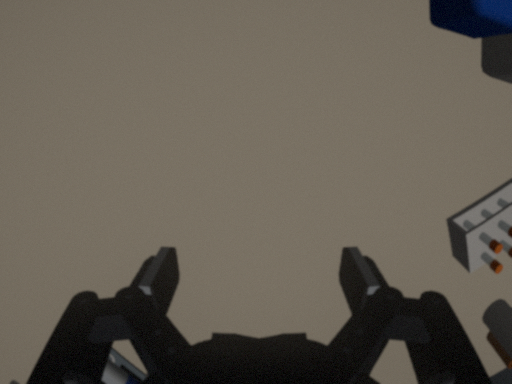

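Run:
```python
import cv2
a=cv2.imread("pics/top0.png")[85:275,100:300]; a=cv2.convertScaleAbs(a,alpha=1.6)
cv2.imwrite("pics/topc.png",cv2.resize(a,None,fx=3,fy=3,interpolation=cv2.INTER_CUBIC))
a=cv2.imread("pics/scene0.png")[150:310,235:425]; a=cv2.convertScaleAbs(a,alpha=1.6)
cv2.imwrite("pics/scenec.png",cv2.resize(a,None,fx=3.5,fy=3.5,interpolation=cv2.INTER_CUBIC))
```

```text
(no output)
```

View pics/topc.png

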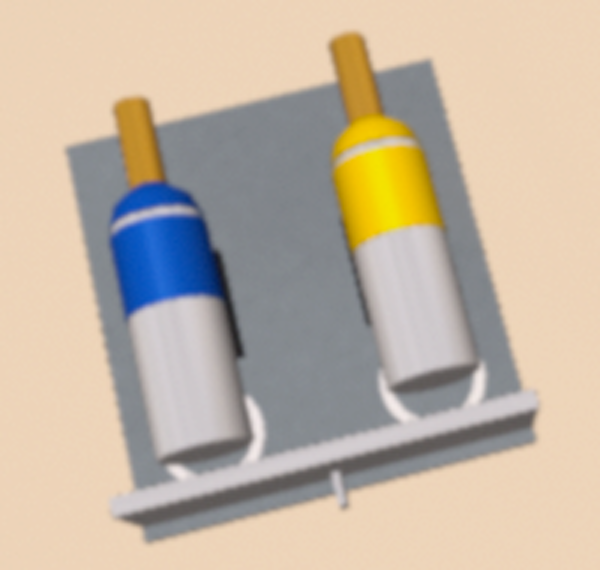

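View pics/scenec.png

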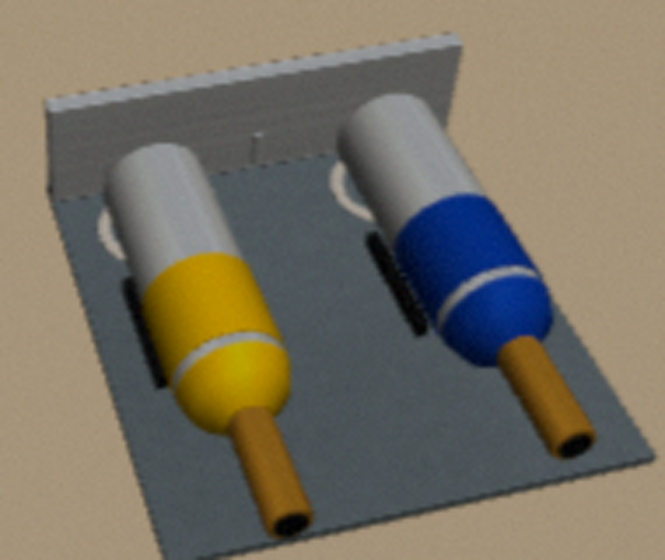

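```bash
cat > h.py <<'E'
import numpy as np
from scipy.spatial.transform import Rotation as R
from scipy.optimize import least_squares
import rig
def ray(c,uv):
    d=np.array([(uv[0]-c['cx'])/c['fx'],-(uv[1]-c['cy'])/c['fy'],-1.]);d/=np.linalg.norm(d)
    return np.array(c['xyz']),R.from_quat(c['rotation']).apply(d)
def tri(obs):
    A=np.zeros((3,3));b=np.zeros(3);L=[]
    for c,uv in obs:
        o,d=ray(c,uv);P=np.eye(3)-np.outer(d,d);A+=P;b+=P@o;L.append((o,P))
    X=np.linalg.solve(A,b);return X,[float(np.linalg.norm(P@(X-o))) for o,P in L]
def plane(c,uv,z):
    o,d=ray(c,uv);return o+d*(z-o[2])/d[2]
def proj(c,p):
    q=R.from_quat(c['rotation']).inv().apply(np.asarray(p)-c['xyz'])
    return np.stack([c['cx']-c['fx']*q[...,0]/q[...,2],c['cy']+c['fy']*q[...,1]/q[...,2]],-1)
E
cat > m.py <<'E'
from h import *
S=rig.calibration("scene");T=rig.calibration("top")
t=lambda u,v:(100+u/3,85+v/3)
s=lambda u,v:(235+u/3.5,150+v/3.5)
for n,a,b in [("blue tip",t(131,100),s(573,445)),("yel tip",t(347,37),s(291,524)),("blue neck base",t(147,183),s(518,345)),("yel base",t(365,117),s(252,410)),("c +y",t(67,148),s(655,458)),("c -y",t(432,60),s(165,560))]:
    print(n,tri([(T,a),(S,b)]))
obs=[(T,t(67,148),(112.5,105,6)),(T,t(432,60),(112.5,-105,6)),(T,t(535,440),(-112.5,-105,3)),(T,t(148,542),(-112.5,105,3)),
(S,s(655,458),(112.5,105,6)),(S,s(52,200),(-95,-105,6)),(S,s(48,103),(-95,-105,66)),(S,s(461,42),(-95,105,66)),(T,t(112,498),(-95,105,66)),(T,t(532,393),(-95,-105,66))]
def dw(p,q): return R.from_euler('z',p[2]).apply(q)+[p[0],p[1],0]
f=lambda p:np.concatenate([proj(c,dw(p,q))-uv for c,uv,q in obs])
r=least_squares(f,[450,100,0.3],loss='soft_l1');p=r.x;print(p,np.degrees(p[2]));print(f(p).reshape(-1,2).round(1).tolist())
inv=lambda X:R.from_euler('z',-p[2]).apply(np.asarray(X)-[p[0],p[1],0])
print("blue tip in dock",inv(tri([(T,t(131,100)),(S,s(573,445))])[0]), inv(plane(T,t(131,100),36)))
print("blue nbase in dock",inv(plane(T,t(147,183),41)))
print("yel tip",inv(tri([(T,t(347,37)),(S,s(291,524))])[0]))
for x in(-95,-67): print(x,dw(p,[x,60,6]))
E
python3 m.py
```

```text
blue tip (array([650.65778594, 229.10441513,  32.00817203]), [0.7199243627205577, 0.7199243627205744])
yel tip (array([697.82452008, 118.33235106,  31.53981396]), [1.539108451416774, 1.5391084514167552])
blue neck base (array([603.67497362, 212.75204328,  35.09652164]), [0.734802623012998, 0.7348026230129691])
yel base (array([650.17886194, 102.57575248,  36.94208625]), [1.187547167775978, 1.1875471677759775])
c +y (array([631.20275816, 270.4324064 ,   2.32079022]), [1.537796185468081, 1.5377961854681104])
c -y (array([701.02369759,  72.21078565,   4.45757845]), [1.046507204397113, 1.0465072043971246])
[5.60175757e+02 1.32552881e+02 3.40470337e-01] 19.50751336501099
[[-0.8, -0.9], [0.0, -0.5], [0.2, 1.3], [-1.4, 0.4], [-1.4, -1.5], [-0.6, -0.1], [-0.6, 1.3], [0.2, -0.2], [-2.2, -0.2], [0.6, -1.0]]
blue tip in dock [117.52965199  60.79454827  32.00817203] [115.24933222  59.49438675  36.        ]
blue nbase in dock [65.03365402 59.44691219 41.        ]
yel tip [124.99874041 -59.36935523  31.53981396]
-95 [450.59314656 157.38534965   6.        ]
-67 [476.98588244 166.73540275   6.        ]
```

```bash
cat >> m.py <<'E'
print("cap",tri([(T,(9,208)),(S,(478,139))]))
print("grip",dw(p,[93,60,32]))
E
python3 m.py|tail -2
```

```text
cap (array([468.50629639, 347.43706516, 144.15122637]), [1.0661680570423475, 1.066168057042344])
grip [627.80151602 220.16427758  32.        ]
```

Emit:
play_rows(steps=[[[0, 0, 0], -7], [[0, 0, 0], -7], [[0, 0, 0], -7], [[0, 0, 0], -7], [[0, 0, 0], -7]], jaw=-0.3, newtons=20)

```text
time_s: 0.57
tool_pos: [166.5, 602.1, 255.7]
tool_rot: [-0.173, 0.985, -0.0, -0.0]
wrist_force: [-0.2, -0.3, -0.4]
gripper_width: 55.7
```

Emit:
play_rows(steps=[[[-0.02, -0.034, 0], 0], [[-0.02, -0.034, 0], 0], [[-0.02, -0.034, 0], 0], [[-0.02, -0.034, 0], 0], [[-0.02, -0.034, 0], 0]])

```text
time_s: 0.98
tool_pos: [318.5, 474.2, 255.9]
tool_rot: [-0.17, 0.985, -0.0, -0.0]
wrist_force: [0.3, 0.5, -1.0]
gripper_width: 55.7
```

Emit:
play_rows(steps=[[[-0.02, -0.034, 0], 0], [[-0.02, -0.034, 0], 0], [[-0.02, -0.034, 0], 0], [[-0.02, -0.034, 0], 0], [[-0.02, -0.034, 0], 0]])

```text
time_s: 1.4
tool_pos: [469.8, 347.2, 256.0]
tool_rot: [-0.17, 0.985, -0.0, -0.0]
wrist_force: [0.4, 0.7, -0.1]
gripper_width: 55.2
```

Emit:
play_rows(steps=[[[-0.02, -0.034, 0], 0], [[-0.02, -0.034, 0], 0], [[-0.02, -0.034, 0], 0], [[-0.02, -0.034, 0], 0], [[-0.02, -0.034, 0], 0]])

```text
time_s: 1.82
tool_pos: [620.9, 220.5, 255.8]
tool_rot: [-0.17, 0.986, 0.0, -0.0]
wrist_force: [0.6, 0.2, 0.8]
gripper_width: 55.6
```

Emit:
play_rows(steps=[[[0, 0, 0.03], 0], [[0, 0, 0.03], 0], [[0, 0, 0.03], 0], [[0, 0, 0], 0]])

```text
time_s: 2.15
tool_pos: [614.8, 220.0, 158.2]
tool_rot: [-0.169, 0.986, -0.001, -0.007]
wrist_force: [-2.6, -1.0, -1.5]
gripper_width: 55.6
```

Run:
```python
from rig import telemetry, camera, calibration
import cv2
print(telemetry.sense()['tool_pos']); print(calibration("wrist"))
cv2.imwrite("pics/w1.png",camera("wrist"));cv2.imwrite("pics/s1.png",camera("scene"));print(telemetry.sense()['tool_pos'],telemetry.sense()['tool_rot'])
```

```text
[614.78372917 219.97991931 158.20529496]
{'fx': 297.3186396354542, 'fy': 297.3186396354542, 'cx': 258.7051519454319, 'cy': 190.75512758608974, 'xyz': array([538.24425294, 192.36777457, 276.86199015]), 'rotation': array([-0.09012418, -0.12792428,  0.80652109,  0.57011993])}
[618.58342359 221.69270531 164.57387169] [-1.69681055e-01  9.85496644e-01 -2.29521738e-04 -2.15669214e-03]
```

View pics/w1.png

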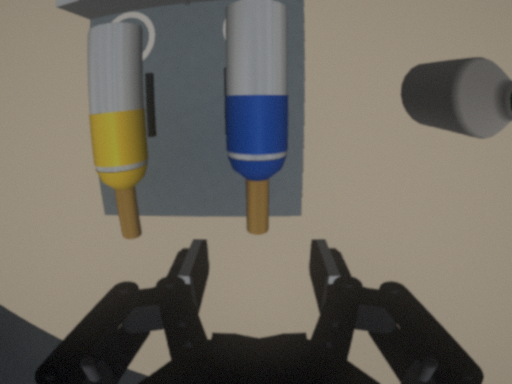

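View pics/s1.png

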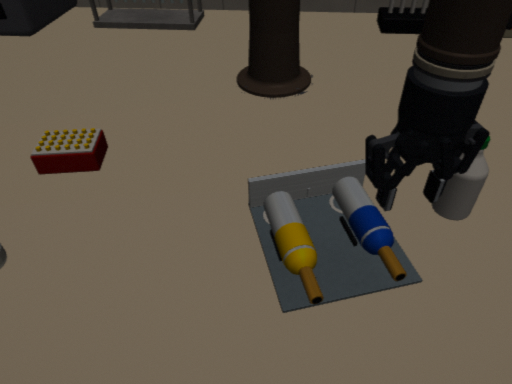

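```bash
cat >> m.py <<'E'
def wray(c,uv):
    a=np.array([uv[0]-c['cx'],uv[1]-c['cy']]);r=np.linalg.norm(a);th=r/c['fx'];a=a/r
    return np.array(c['xyz']),R.from_quat(c['rotation']).apply([np.sin(th)*a[0],-np.sin(th)*a[1],-np.cos(th)])
W={'fx':297.319,'cx':258.7,'cy':190.755,'xyz':[538.24425294, 192.36777457, 276.86199015], 'rotation':[-0.09012418, -0.12792428,  0.80652109,  0.57011993]}
for uv,z in [((258,233),31),((258,180),36),((250,218),6),((301,215),6)]:
    o,d=wray(W,uv);X=o+d*(z-o[2])/d[2];print(uv,X,inv(X))
print("TCP dock",inv([618.6,221.7,32]))
E
python3 m.py|tail -5
```

```text
(258, 233) [652.19543332 232.14911611  31.        ] [119.99575332  63.15100914  31.        ]
(258, 180) [603.22209311 214.86774609  36.        ] [68.06281902 63.21531974 36.        ]
(250, 218) [650.81475145 223.21413764   6.        ] [115.71066421  55.18997064   6.        ]
(301, 215) [631.04892016 269.92736857   6.        ] [112.67840795 105.82216842   6.        ]
TCP dock [84.83949657 64.52023498 32.        ]
```

Emit:
play_rows(steps=[[[-0.009, -0.002, 0.02], 0], [[0, 0, 0.03], 0], [[0, 0, 0.03], 0], [[0, 0, 0.015], 0], [[0, 0, 0], 0]])

```text
time_s: 2.67
tool_pos: [627.0, 223.0, 68.9]
tool_rot: [-0.17, 0.985, -0.0, -0.003]
wrist_force: [0.2, 0.3, -0.2]
gripper_width: 55.5
```

Emit:
play_rows(steps=[[[0, 0, 0], 0], [[0, 0, 0], 0]])

```text
time_s: 2.83
tool_pos: [631.1, 224.0, 74.0]
tool_rot: [-0.17, 0.985, 0.0, 0.002]
wrist_force: [-0.7, 0.3, 0.6]
gripper_width: 55.3
```

Run:
```python
from rig import telemetry, camera, calibration
import cv2
print(telemetry.sense()['tool_pos'])
cv2.imwrite("pics/w2.png",camera("wrist"));a=camera("scene")
a=cv2.convertScaleAbs(a[120:310,300:450],alpha=1.6)
cv2.imwrite("pics/s2.png",cv2.resize(a,None,fx=3,fy=3,interpolation=cv2.INTER_CUBIC))
```

```text
[631.05061673 223.99575784  74.03370973]
```

View pics/w2.png

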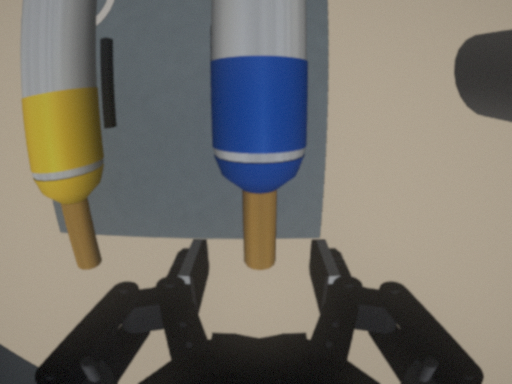

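View pics/s2.png

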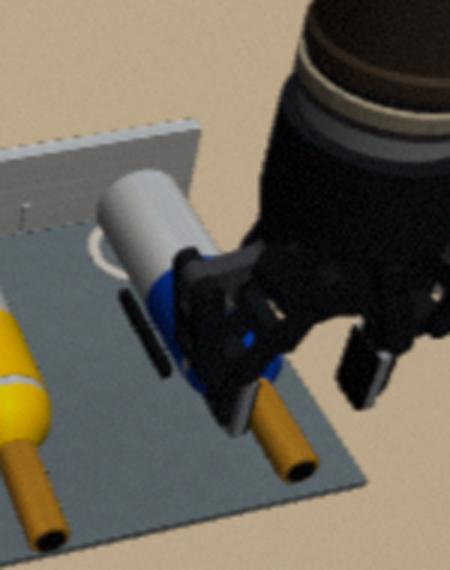

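Emit:
play_rows(steps=[[[0, 0, 0.006], 0], [[0, 0, 0.008], 0], [[0, 0, 0.008], 0], [[0, 0, 0.005], 0], [[0, 0, 0.003], 0]])

```text
time_s: 3.35
tool_pos: [627.9, 222.9, 39.4]
tool_rot: [-0.17, 0.985, -0.0, -0.001]
wrist_force: [-0.5, -0.2, 0.8]
gripper_width: 55.7
```

Emit:
play_rows(steps=[[[0, 0, 0], 0], [[0, 0, 0], 0], [[0, 0, 0], 0], [[0, 0, 0], 0]])

```text
time_s: 3.68
tool_pos: [629.5, 223.3, 41.7]
tool_rot: [-0.17, 0.985, 0.0, 0.0]
wrist_force: [-0.2, 0.3, -0.5]
gripper_width: 55.8
```

Emit:
play_rows(steps=[[[0, 0, 0.003], 0], [[0, 0, 0], 0], [[0, 0, 0], 0]])

```text
time_s: 3.93
tool_pos: [628.9, 223.2, 38.2]
tool_rot: [-0.17, 0.985, -0.0, -0.0]
wrist_force: [0.3, 0.0, -0.9]
gripper_width: 55.7
```

Emit:
play_rows(steps=[[[0, 0, 0], 0], [[0, 0, 0], 0], [[0, 0, 0], 0], [[0, 0, 0], 0], [[0, 0, 0], 0]], jaw=1, newtons=20)

```text
time_s: 4.35
tool_pos: [629.1, 223.3, 38.4]
tool_rot: [-0.17, 0.985, -0.0, 0.0]
wrist_force: [-0.4, -0.8, 0.7]
gripper_width: 19.3
```

Emit:
play_rows(steps=[[[0, 0, 0], 0], [[0, 0, 0], 0], [[0, 0, 0], 0], [[0, 0, 0], 0], [[0, 0, 0], 0]])

```text
time_s: 4.77
tool_pos: [629.1, 223.2, 38.3]
tool_rot: [-0.17, 0.985, -0.0, 0.0]
wrist_force: [-0.0, 0.3, 0.7]
gripper_width: 18.8
```

Emit:
play_rows(steps=[[[0.003, 0, 0], 0], [[0.003, 0, 0], 0], [[0.003, 0, 0], 0], [[0.003, 0, 0], 0], [[0, 0, 0], 0]])

```text
time_s: 5.18
tool_pos: [617.2, 219.0, 38.4]
tool_rot: [-0.17, 0.985, -0.0, -0.0]
wrist_force: [0.3, 0.4, 0.7]
gripper_width: 19.0
```

Emit:
play_rows(steps=[[[0.001, 0, 0], 0], [[0.001, 0, 0], 0], [[0.001, 0, 0], 0], [[0, 0, 0], 0]])

```text
time_s: 5.52
tool_pos: [615.0, 218.2, 38.4]
tool_rot: [-0.17, 0.985, -0.0, 0.0]
wrist_force: [0.8, -0.1, 0.9]
gripper_width: 18.9
```

Emit:
play_rows(steps=[[[0.001, 0, 0], 0], [[0.001, 0, 0], 0], [[0, 0, 0], 0]])

```text
time_s: 5.77
tool_pos: [614.4, 218.1, 38.7]
tool_rot: [-0.17, 0.985, 0.0, 0.002]
wrist_force: [4.7, 1.6, -1.3]
gripper_width: 19.0
```

Emit:
play_rows(steps=[[[-0.0009, 0, -0.0075], 0], [[-0.0006, 0, -0.0075], 0], [[-0.0003, 0, -0.0074], 0], [[0, 0, -0.0073], 0], [[0, 0, 0], 0]])

```text
time_s: 6.18
tool_pos: [614.6, 218.1, 69.3]
tool_rot: [-0.17, 0.985, -0.0, -0.0]
wrist_force: [1.6, 0.0, -0.9]
gripper_width: 19.0
```

```bash
cat > look.py <<'E'
import sys,cv2
from rig import telemetry, camera
n=sys.argv[1];s=telemetry.sense();print(s['time_s'],s['tool_pos'],s['wrist_force'])
a=cv2.convertScaleAbs(camera("scene")[60:320,220:480],alpha=1.7);b=cv2.convertScaleAbs(camera("top")[70:330,90:350],alpha=1.7)
cv2.imwrite(f"pics/{n}.png",cv2.resize(cv2.hconcat([a,b]),(800,400)))
E
python3 look.py l1
```

```text
6.1833 [614.57886883 218.11248504  69.29418096] [ 1.55004714  0.04271361 -0.86230197]
```

View pics/l1.png

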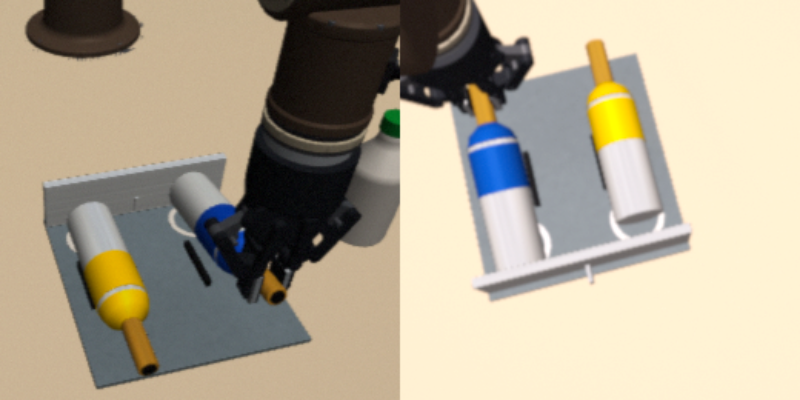

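Emit:
play_rows(steps=[[[0.0003, 0, -0.0072], 0], [[0.0008, 0, -0.0071], 0], [[0.0011, 0, -0.0069], 0], [[0.0014, 0, -0.0068], 0], [[0, 0, 0], 0]])

```text
time_s: 6.7
tool_pos: [611.1, 216.9, 97.4]
tool_rot: [-0.17, 0.985, 0.0, 0.0]
wrist_force: [-0.2, 0.3, -2.4]
gripper_width: 19.1
```

Emit:
play_rows(steps=[[[0.0017, 0, -0.0066], 0], [[0.002, 0, -0.0065], 0], [[0.0024, 0, -0.0063], 0], [[0.0027, 0, -0.0061], 0], [[0, 0, 0], 0]])

```text
time_s: 7.12
tool_pos: [603.4, 214.1, 123.2]
tool_rot: [-0.17, 0.985, 0.0, 0.001]
wrist_force: [-0.6, -0.4, -3.2]
gripper_width: 19.2
```

```bash
python3 look.py l2
```

```text
7.1167 [603.39964213 214.08966485 123.18737972] [-0.58389093 -0.38830428 -3.2431492 ]
```

View pics/l2.png

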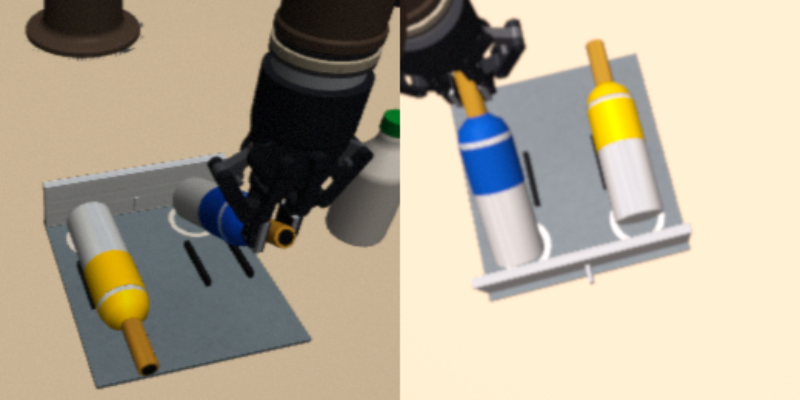

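Emit:
play_rows(steps=[[[0.0033, 0, -0.0059], 0], [[0.0036, 0, -0.0057], 0], [[0.0039, 0, -0.0055], 0], [[0.004, 0, -0.0052], 0], [[0, 0, 0], 0]])

```text
time_s: 7.63
tool_pos: [588.9, 209.0, 145.1]
tool_rot: [-0.17, 0.985, 0.0, 0.001]
wrist_force: [-0.2, 0.3, -2.1]
gripper_width: 19.2
```

Emit:
play_rows(steps=[[[0.0042, 0, -0.0049], 0], [[0.0044, 0, -0.0047], 0], [[0.0047, 0, -0.0044], 0], [[0.005, 0, -0.0042], 0], [[0, 0, 0], 0]])

```text
time_s: 8.05
tool_pos: [571.5, 202.8, 163.1]
tool_rot: [-0.17, 0.985, 0.0, 0.0]
wrist_force: [0.2, -0.1, -3.4]
gripper_width: 19.5
```

```bash
python3 look.py l3
```

```text
8.05 [571.46103549 202.79776268 163.11368979] [ 0.17526752 -0.05919451 -3.35622965]
```

View pics/l3.png

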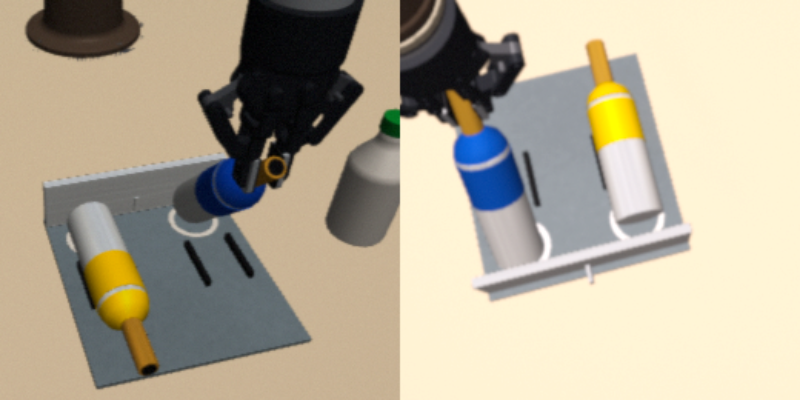

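Emit:
play_rows(steps=[[[0.0052, 0, -0.0038], 0], [[0.0054, 0, -0.0036], 0], [[0.0057, 0, -0.0033], 0], [[0.0059, 0, -0.003], 0], [[0, 0, 0], 0]])

```text
time_s: 8.57
tool_pos: [550.1, 195.2, 176.4]
tool_rot: [-0.17, 0.985, -0.0, -0.0]
wrist_force: [0.1, -0.3, -2.8]
gripper_width: 19.3
```

Emit:
play_rows(steps=[[[0.0061, 0, -0.0027], 0], [[0.0063, 0, -0.0024], 0], [[0.0065, 0, -0.002], 0], [[0.0066, 0, -0.0017], 0], [[0, 0, 0], 0]])

```text
time_s: 8.98
tool_pos: [525.6, 186.6, 184.7]
tool_rot: [-0.17, 0.985, -0.0, -0.0]
wrist_force: [0.8, -0.1, -3.0]
gripper_width: 19.4
```

```bash
python3 look.py l4
```

```text
8.9833 [525.64902515 186.55520486 184.74584644] [ 0.81552761 -0.1383946  -2.99252493]
```

View pics/l4.png

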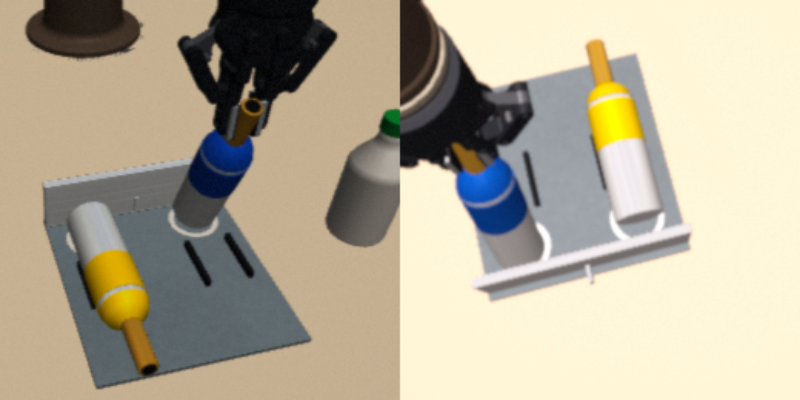

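Emit:
play_rows(steps=[[[0.0068, 0, -0.0014], 0], [[0.0069, 0, -0.0011], 0], [[0.0071, 0, -0.0007], 0], [[0.0072, 0, -0.0004], 0], [[0, 0, 0], 0]])

```text
time_s: 9.5
tool_pos: [499.1, 177.1, 188.0]
tool_rot: [-0.17, 0.985, -0.0, -0.001]
wrist_force: [1.1, -0.1, -3.4]
gripper_width: 18.8
```

Emit:
play_rows(steps=[[[0.0073, 0, 0], 0], [[0.0073, 0, 0.0003], 0], [[0.004, 0, 0.0003], 0], [[0, 0, 0], 0], [[0, 0, 0], 0]])

```text
time_s: 9.92
tool_pos: [482.2, 171.2, 187.1]
tool_rot: [-0.17, 0.985, -0.0, -0.001]
wrist_force: [0.9, 0.9, -2.9]
gripper_width: 19.4
```

```bash
python3 look.py l5
```

```text
9.9167 [482.23039693 171.18766598 187.14986501] [ 0.86209849  0.92855124 -2.89360932]
```

View pics/l5.png

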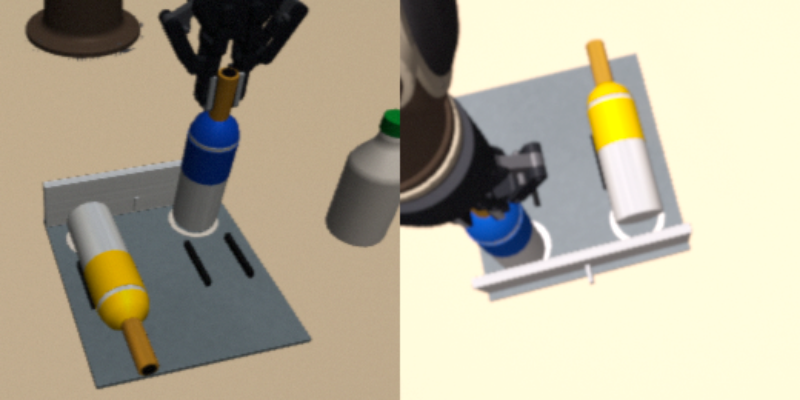

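Emit:
play_rows(steps=[[[0.0025, 0, 0.0003], 0], [[0.0025, 0, 0.0004], 0], [[0.0015, 0, 0.0004], 0], [[0, 0, 0], 0], [[0, 0, 0], 0]])

```text
time_s: 10.43
tool_pos: [476.9, 169.2, 186.4]
tool_rot: [-0.17, 0.985, 0.0, 0.0]
wrist_force: [1.2, 0.3, -2.9]
gripper_width: 19.3
```

Run:
```python
import sys,cv2
from rig import telemetry, camera, calibration
s=telemetry.sense();print(s['time_s'],s['tool_pos'],s['wrist_force']);print(calibration('wrist'))
a=cv2.convertScaleAbs(camera("scene")[90:230,300:420],alpha=1.7)
cv2.imwrite("pics/l6.png",cv2.resize(a,None,fx=4,fy=4,interpolation=cv2.INTER_CUBIC))
cv2.imwrite("pics/w6.png",camera("wrist"))
```

```text
10.4333 [476.9295859  169.24453088 186.44448349] [ 1.24061807  0.32602426 -2.91302897]
{'fx': 297.3186396354542, 'fy': 297.3186396354542, 'cx': 258.7051519454319, 'cy': 190.75512758608974, 'xyz': array([398.72706956, 141.04486417, 303.88490329]), 'rotation': array([-0.09474309, -0.13375225,  0.80586514,  0.56895997])}
```

View pics/l6.png

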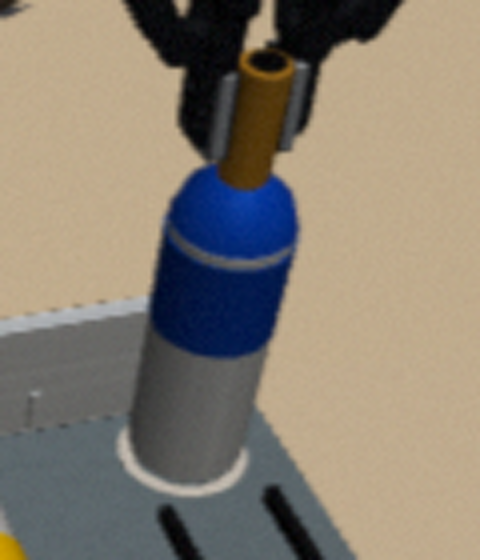

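View pics/w6.png

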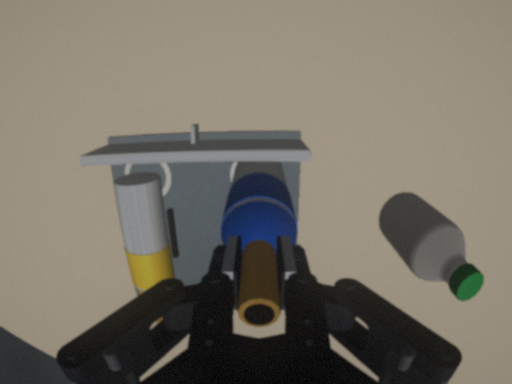

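```bash
cat >> m.py <<'E'
print("----")
X=plane(S,(366.75,105.5),201);print("tip",X,inv(X))
for x in(-72,-67,-62):
  for y in (60,63): print(x,y,proj(S,dw(p,[x,y,201])),proj(S,dw(p,[x+25,y,6])))
# neck base centre & bottom of foot ellipse by silhouettes
a=np.linspace(0,2*np.pi,400)
for x,y in((-70,60),(-67,60),(-67,62),(-64,62)):
  q=proj(S,dw(p,np.stack([x+25*np.cos(a),y+25*np.sin(a),0*a+6],-1)));print(x,y,q[q[:,1].argmax()],q[:,0].min())
E
python3 m.py|sed -n '/----/,$p'
```

```text
----
tip [483.29098782 173.99771087 201.        ] [-58.63171616  64.73996822 201.        ]
-72 60 [359.79525722 101.42181147] [348.67268962 209.84033917]
-72 63 [361.73099618 101.16408551] [350.30516363 209.54847381]
-67 60 [361.21979549 103.08619381] [349.80719579 211.8182096 ]
-67 63 [363.16673989 102.82542685] [351.44764008 211.52339153]
-62 60 [362.66271111 104.77204763] [350.95395913 213.81744889]
-62 63 [364.62098993 104.50818241] [352.60245112 213.51963119]
-70 60 [345.77359464 210.92669364] 329.30683214149576
-67 60 [346.44536959 212.11765786] 329.90670523891356
-67 62 [347.54150563 211.92080447] 330.97670285251706
-64 62 [348.22085721 213.11827826] 331.5832119140324
```

Emit:
play_rows(steps=[[[0.0015, 0, 0.0003], 0], [[0.0015, 0, 0.0003], 0], [[0, 0, 0.0004], 0], [[0, 0, 0], 0], [[0, 0, 0], 0]])

```text
time_s: 10.95
tool_pos: [474.1, 168.2, 185.6]
tool_rot: [-0.17, 0.985, -0.0, 0.0]
wrist_force: [1.3, 0.1, -1.2]
gripper_width: 19.1
```

Run:
```python
import sys,cv2
from rig import telemetry, camera, calibration
s=telemetry.sense();print(s['time_s'],s['tool_pos'],s['wrist_force'])
a=cv2.convertScaleAbs(camera("scene")[90:230,300:420],alpha=1.7)
cv2.imwrite("pics/l7.png",cv2.resize(a,None,fx=4,fy=4,interpolation=cv2.INTER_CUBIC))
```

```text
10.95 [474.13270451 168.213408   185.59395251] [ 1.32408794  0.05186499 -1.16789547]
```

View pics/l7.png

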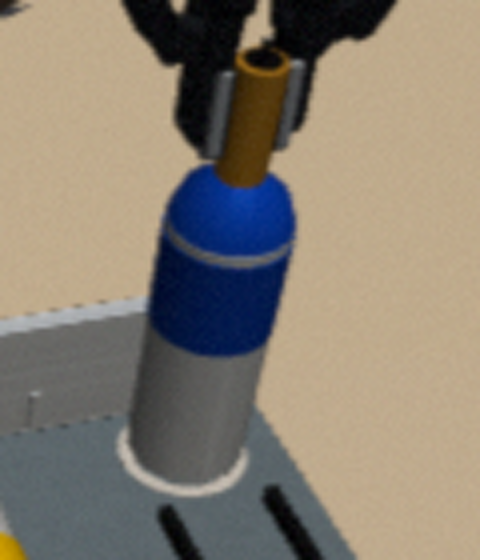

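Emit:
play_rows(steps=[[[0, 0, 0], 0], [[0, 0, 0], 0], [[0, 0, 0], 0], [[0, 0, 0], 0], [[0, 0, 0], 0]], jaw=-0.2)

```text
time_s: 11.42
tool_pos: [473.8, 168.2, 185.3]
tool_rot: [-0.17, 0.985, -0.0, -0.0]
wrist_force: [-0.6, -0.6, 0.9]
gripper_width: 51.1
```

Run:
```python
import sys,cv2
from rig import telemetry, camera, calibration
s=telemetry.sense();print(s['time_s'],s['tool_pos'],s['wrist_force'],s['gripper_width'])
a=cv2.convertScaleAbs(camera("scene")[90:230,300:420],alpha=1.7)
cv2.imwrite("pics/l8.png",cv2.resize(a,None,fx=4,fy=4,interpolation=cv2.INTER_CUBIC))
```

```text
11.4167 [473.83282717 168.16543341 185.31293901] [-0.57020735 -0.63221184  0.88162182] 51.10044441498041
```

View pics/l8.png

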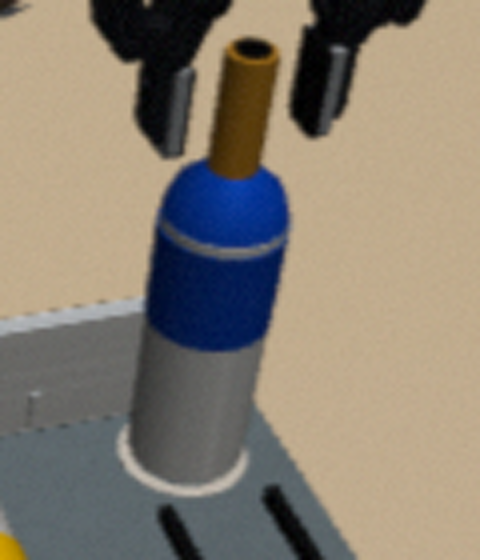

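Emit:
play_rows(steps=[[[0, 0, -0.01], 0], [[0, 0, -0.02], 0], [[0, 0, -0.03], 0], [[0, 0, -0.03], 0], [[0, 0, -0.02], 0]])

```text
time_s: 11.88
tool_pos: [475.1, 168.5, 299.2]
tool_rot: [-0.17, 0.985, 0.0, 0.002]
wrist_force: [0.9, -0.8, 0.1]
gripper_width: 51.3
```

Emit:
play_rows(steps=[[[0, 0, -0.02], 0], [[0, 0, 0], 0], [[0, 0, 0], 0], [[0, 0, 0], 0], [[0, 0, 0], 0]])

```text
time_s: 12.3
tool_pos: [473.0, 168.0, 313.8]
tool_rot: [-0.17, 0.985, -0.0, -0.002]
wrist_force: [-0.7, -0.3, 0.6]
gripper_width: 51.2
```

```bash
python3 look.py l9
```

```text
12.3 [473.02464277 167.95135298 313.76476138] [-0.70348152 -0.3103389   0.6388284 ]
```

View pics/l9.png

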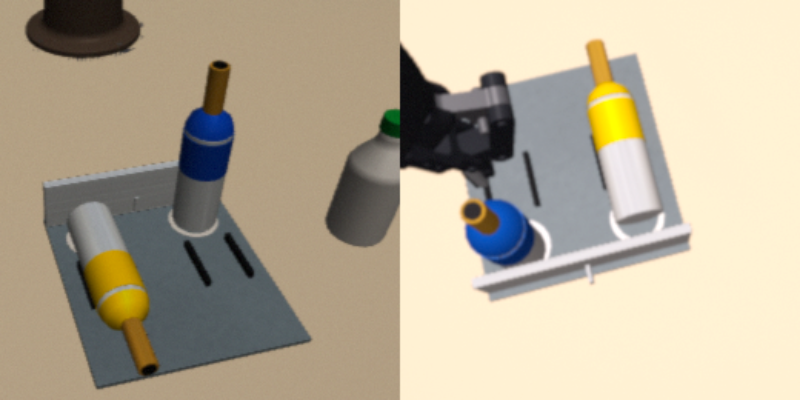

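```bash
cat >> m.py <<'E'
print("==="); X=tri([(T,(138.1,207.2)),(S,(362.4,102.9))]);print(X,inv(X[0]))
E
python3 m.py|sed -n '/===/,$p'
python3 -c "
from rig import bot
print(bot.job_done())"
```

```text
===
(array([474.31979572, 167.75588095, 199.62846358]), [1.0584161655193962, 1.0584161655193796]) [-69.17227847  61.85218801 199.62846358]
the job is handed in; nothing more can be done
None
```

The blue cylinder is standing upright on its own lane's ring against the stop wall, released. I handed the job in at about 12.4 s of the 42 s allowed; no verdict was reported.

I gripped its neck at 20 N and pushed the foot to the wall until I read about 5 N of contact. I then raised the neck along an arc with the foot held at the wall, let go, and moved the gripper more than 100 mm clear.

**Last checks:**
- **Tip:** triangulated from two views, it sits at dock (-69, 62, 200) mm. Perfectly upright against the wall would be about (-70, 60, 201).
- **Foot:** from the scene camera only, it sits at about (-67, 62) mm in the dock frame. Together with the tip this puts the lean at about 1 degree.
- **Half-raised stage:** pictures at roughly 60 and 40 degrees from upright showed the foot down at the wall.
- **Yellow cylinder:** it looks unmoved in both views. I checked this by eye and did not re-measure it.

**Disagreements:**
- Camera and arm positions differed by about 2 mm, and up to about 3 mm in the wrist view, all well inside the allowed margins.
- Just before the final 3 mm nudge, the scene picture suggested a lean of about 2.5 degrees. The arm's position suggested almost none, and the lean was gone after release.

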